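# Set a blown bulb blank on the strain-light stand

### The arm

A 6-joint arm with a two-finger parallel gripper is mounted at the origin on the work surface. World frame = base frame: x ahead of the robot, y to its left, z up, the work surface at z = 0. Lengths are in mm, angles in rad, forces in N, time in s.
With the tool pointing down it reaches from about 275 to 775 mm from the base axis. Payload 14.6 kg.
Tool frame: the origin (TCP) lies at the very end of the fingers, on their centre line; the grasp point (between the pads) lies 19 mm behind it; z points along the fingers, y is the line along which they close (so a half turn about z gives the same grasp; the last joint's range is limited). The gripper opens to 85 mm and grips with 20 to 120 N. Pads are 22 mm wide; open, the fingers measure 114 mm over their backs; the gripper's body (76 mm by 85 mm) begins 54 mm behind the grasp point. The pads swing forward as they close: fully open they stand 13 mm farther back than shut.
Start: joints at [1.034, 0.263, -0.048, 1.259, 0, 1.415], TCP at [195.615, 487.199, 205.878] pointing down, gripper open.
Joint ranges: [-2.65, 2.65], [-0.89, 1.7], [-1.18, 1.37], [-2.13, 2.11], [-1.35, 1.29], [-3.14, 3.14]. Speed limits (rad/s): [1.89, 1.89, 2.57, 2.79, 3.14, 3.14].

### API

Orientations are given as a unit quaternion [x, y, z, w].
In Python, from cell import env gives the robot as it stands. The module is installed in compiled form; this text tells all that it offers.
- The arm moves only by the tool step_arm, never from a script. Its argument "moves" is a list of rows, each an object of numbers: "tx", "ty", "tz": the shift along the tool's x, y, z scaled (see below); "wx", "wy", "wz": the turn, a rotation vector about the tool's x, y, z scaled (see below). A call has 1 to 12 rows; each row shifts and turns the commanded pose from where the row before left it, along the tool's axes as they then stand; what a row does not reach is not made up. The controller multiplies each number of a shift by 0.03 m and each number of a turn by 90 degrees. A row lasts 1/12 s, in which the tool goes at most 41.7 mm and 7.16 degrees, less where a joint would pass 70% of its speed; a pose out of reach is approached as far as the arm can. A call with a number of a shift or a turn outside -1 to 1 is refused whole. A call with a gripper value outside its range is refused whole. "fingers" is the closure, from 0 (fully open) to 1 (shut), set as the call begins (left out, the last holds). The fingers move at their own pace and stop on an object; "squeeze" is the grip in N (left out, the last holds). Time passes only in rows, so rows that do not move let the fingers close. It gives the time, the measured TCP pose, the force, the opening and the grip force at its end, in the units of the state.
- env.get_obs(): the state, without advancing time (a new reading comes with each control period).
- env.get_image(name): name is "scene" or "side" or "wrist"; returns a dict with "color" (420x560x3 uint8, red, green, blue), "depth" (420x560 float32, mm along the optical axis (not along the pixel's ray), 0 where there is no reading), "mtx" (3x3 intrinsics, pixels), "R" (3x3) and "t" (3): a world point X has camera coordinates R X + t. Camera axes: x right, y down, z forward; pixel columns grow to the right and rows downward; lengths in mm; the calibration is good to about 2 mm. A picture is of the moment at which its call begins.
- env.job_done(): hands the job in; it is judged then, once.
The state is a dict: "clock": time; "joints": joint angles; "qd": joint speeds; "tau": joint torques, N m; "ee_pos": TCP position; "orientation": TCP orientation; "ft_force": force on the tool from outside, world axes, zero at the start; "moment": the same for the moment, N m; "width": finger opening in mm; "finger_force": force on a finger pad.
Only numpy, scipy, OpenCV 4.12 (cv2) and the standard library are available. Lean on these libraries where they do the work, as an engineer would, in place of code of your own. Each camera call takes 0.05 s, during which the arm holds its last target. There are 200 camera calls.

### The job

Set up the round-bulb glass blank for a strain check: lift it out of its low white kiln-board cradle and lay it, without dropping it, across the two tall V posts of the light stand, so that one stem lies in each V and the bulb hangs between them. Then turn the knob of the lamp control clockwise past its click to switch the light on. Leave the slim blank where it is.

Things in the scene. Friction and masses are not known exactly. Their poses are not given: they have to be found in the camera images.
- bulb_blank: Amber glass blank, 60 g: a round bulb 50 mm in diameter and 56 mm long with a straight 10 mm thick stem out of each end, 170 mm long over all. Origin at the bulb's centre; y axis along the stems (both ends alike). It starts level in one of two low white kiln-board cradles, its axis 41 mm above the table, with 16 mm free beyond each end of the bulb up to the cradle's forks.
- slim_blank: Amber glass blank of the same length and stems, with a slim cylindrical body 32 mm in diameter and 70 mm long instead of the bulb; it lies in the other low white kiln-board cradle. Origin at its centre, y along the stems. Not to be moved.
- stand_rest (a point): Target point midway between the stand's two V forks, 112 mm above the table, where the axis of the blank lies when both stems are seated. y points from fork to fork, z up. Each fork is a 90 degree V, 25 mm wide at its mouth; its bottom is 105 mm and the tops of its arms 118 mm above the table.
- stand: The light stand, fixed: a grey slab 110 mm (x) by 180 mm (y), 35 mm high with a white window on top, carrying two upright steel V forks, each 8 mm thick, their mid-planes 48 mm either side of its middle along y. Origin at the centre of its underside, z up.
- knob_grip (a point): Grip point on the vertical axis of the lamp control's knob, at the height to grip, on a fixed grey box 100 x 100 mm and 45 mm high. The black knob is 48 mm across with a raised bar grip on top, 46 mm long, 14 mm wide and about 30 mm high, reaching 7 mm above this point; the bar runs along this point's x axis and turns with the knob.
- knob (a joint): Knob angle in rad: starts at 0 (off), grows clockwise seen from above. A sprung detent resists (about 0.12 N m) up to 0.6, then the knob snaps on to rest at 1.2 (on); its stop is at 1.3.
- control: The lamp control box, fixed, 100 x 100 x 45 mm; origin at the centre of its underside, z up; the knob stands on the middle of its top.

How it is judged:
By the outcome, as a careful person would: the job done as asked, in the order asked, and still so for the second after the job is handed in, with the robot touching nothing.
It also fails if it takes over 53 s, if anything falls off the work surface, if the arm or the gripper's body presses on something with over 40 N, if the wrist force passes 120 N, or if a joint passes its speed limit or range.

## Working session

There is one attempt and no reset: what is moved stays moved. The work goes in short steps, Python scripts to look and compute and a tool call to move; the robot and the scene stay as the last step left them, time stands still between calls to the robot, and variables do not carry over. Pictures are saved under pics/ and viewed, at most 12 in all, crops included, and the job is handed in when it is done.

Besides the shell and the picture viewer there is one more tool, called after "Emit:" by a JSON object that holds its "fn" and its "kwargs", one argument or row to a line. step_arm: Moves the arm, as the interface text tells. Its arguments: {"type":"object","properties":{"moves":{"type":"array"},"fingers":{"type":"number"},"squeeze":{"type":"number"}},"required":["moves"]}

```bash
mkdir -p pics; cat > h.py <<'E'
import numpy as np, cv2
from cell import env
def pts(im):
    d=im["depth"]; v,u=np.mgrid[:d.shape[0],:d.shape[1]]
    K=im["mtx"]; c=np.stack([(u-K[0,2])/K[0,0]*d,(v-K[1,2])/K[1,1]*d,d],-1)
    P=(c-im["t"])@im["R"]; P[d<=0]=np.nan; return P
def save(im,n): cv2.imwrite(f"pics/{n}.png",im["color"][...,::-1])
E
python3 - <<'E'
from h import *
ims={n:env.get_image(n) for n in("scene","side","wrist")}
for n,i in ims.items(): np.savez(n,**i); print(n,(-i["R"].T@i["t"]).round(),(i["depth"]>0).mean())
cv2.imwrite("pics/a.png",np.hstack([ims["scene"]["color"],ims["side"]["color"]])[...,::-1][:, :])
a=cv2.imread("pics/a.png"); 
save(ims["scene"],"scene");save(ims["side"],"side")
o=env.get_obs(); print({k:np.round(v,3) for k,v in o.items()})
E
```

```text
scene [1156.  288.  870.] 0.9960331632653061
side [302. 843. 606.] 0.9960799319727891
wrist [127. 515. 374.] 0.9958630952380952
{'clock': np.float64(0.15), 'joints': array([ 1.034,  0.263, -0.049,  1.259,  0.   ,  1.416]), 'qd': array([ 0.002, -0.002,  0.001, -0.001, -0.002,  0.001]), 'tau': array([ 2.0000e-03, -6.3783e+01,  3.8465e+01,  1.1000e-02, -0.0000e+00,
        0.0000e+00]), 'ee_pos': array([195.483, 487.015, 205.55 ]), 'orientation': array([ 0.19 ,  0.982, -0.   , -0.   ]), 'ft_force': array([-0.521, -0.77 ,  0.132]), 'moment': array([0.033, 0.004, 0.014]), 'finger_force': np.float64(0.0), 'width': np.float64(85.789)}
```

View pics/scene.png

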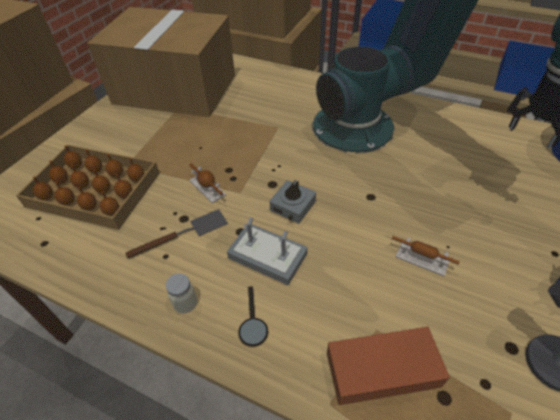

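View pics/side.png

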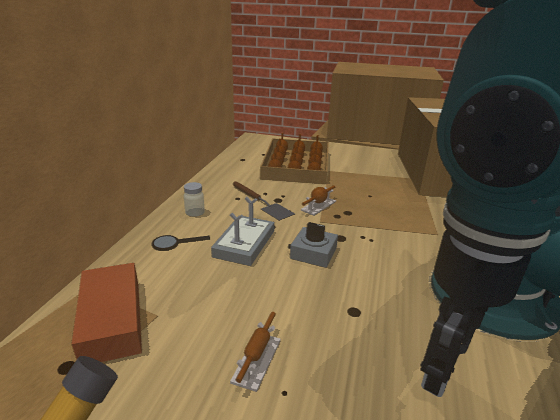

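The scene view shows the bulb blank at about (206,179), the slim blank at (425,249), the stand at (268,250) with forks at (250,232) and (283,245), and the knob at (294,190). The side view shows them at (319,195), (257,345), (243,240) and (315,233) respectively.

```bash
cat > m.py <<'E'
from h import *
for n,boxes in {"scene":dict(bulb=(180,155,235,215),stand=(222,210,312,285),ctl=(262,170,325,225),slim=(385,230,465,275)),
 "side":dict(bulb=(295,178,345,218),stand=(205,190,280,268),ctl=(285,215,345,270),slim=(230,305,285,392))}.items():
    im=dict(np.load(n+".npz")); P=pts(im); hsv=cv2.cvtColor(im["color"],cv2.COLOR_RGB2HSV)
    for k,(a,b,c,d) in boxes.items():
        p=P[b:d,a:c].reshape(-1,3); h=hsv[b:d,a:c].reshape(-1,3).astype(int); ok=np.isfinite(p[:,0]); p,h=p[ok],h[ok]
        if k in("bulb","slim"):
            q=p[(h[:,1]>130)&(p[:,2]>22)&(p[:,2]<80)]
            c0=q.mean(0); w,V=np.linalg.eigh(np.cov(q[:,:2].T)); ax=V[:,1]; s=(q[:,:2]-c0[:2])@ax
            st=q[abs(s-(s.min()+s.max())/2)>40]
            print(n,k,len(q),c0.round(1),"yaw",np.degrees(np.arctan2(ax[1],ax[0])).round(1),"len",np.ptp(s).round(1),"mid",(c0[:2]+ax*(s.min()+s.max())/2).round(1),"zmax",q[:,2].max().round(1),"stem",np.median(st,0).round(1))
        else:
            z0,z1=((30,39) if k=="stand" else (40,49))
            q=p[(p[:,2]>z0)&(p[:,2]<z1)]; r=cv2.minAreaRect(q[:,:2].astype(np.float32)); print(n,k,"top",np.round(r[0],1),np.round(r[1],1),round(r[2],1),np.median(q[:,2]).round(1))
            t=p[p[:,2]>(65 if k=="stand" else 58)]
            if k=="stand":
                _,l,cc=cv2.kmeans(t[:,:2].astype(np.float32),2,None,(3,50,.1),5,0)
                for i in (0,1):
                    g=t[l.ravel()==i]; print("  fork",len(g),g.mean(0).round(1),"zmax",g[:,2].max().round(1))
                dd=cc[1]-cc[0]; print("  sep",np.linalg.norm(dd).round(1),"yaw",np.degrees(np.arctan2(dd[1],dd[0])).round(1),"mid",cc.mean(0).round(1))
            else:
                zt=np.percentile(t[:,2],95); g=t[t[:,2]>zt-6]; r=cv2.minAreaRect(g[:,:2].astype(np.float32)); print("  knob",len(g),"ztop",zt.round(1),t[:,2].max().round(1),np.round(r[0],1),np.round(r[1],1),round(r[2],1))
E
python3 m.py
python3 - <<'E'
import cv2,numpy as np
a=cv2.imread("pics/scene.png")[165:285,180:320]; b=cv2.imread("pics/side.png")[180:270,200:345]
cv2.imwrite("pics/crop.png",np.hstack([cv2.resize(a,(400,343),interpolation=2),cv2.resize(b,(400,343),interpolation=2)]))
E
```

```text
scene bulb 243 [ 478.9 -298.7   55.1] yaw 65.5 len 166.7 mid [ 475.9 -305.3] zmax 72.0 stem [ 452.9 -350.4   46.9]
scene stand top [566.8 -22.7] [179.6 225.8] 87.1 35.2
  fork 85 [626.8  23.1 100.6] zmax 119.6
  fork 92 [621.2 -72.4  98.4] zmax 119.4
  sep 95.7 yaw -93.3 mid [624.  -24.7]
scene ctl top [435.9 -37.8] [100.5 101.9] 82.7 45.6
  knob 65 ztop 91.4 93.1 [435.  -37.2] [13.9 47. ] 84.1
scene slim 357 [471.9 340.7  51.7] yaw 86.5 len 163.7 mid [471.8 339.7] zmax 62.9 stem [468.9 383.   46.5]
side bulb 254 [ 472.1 -288.1   47.8] yaw 64.1 len 174.6 mid [ 466.6 -299.6] zmax 66.0 stem [ 491.8 -257.4   42.9]
side stand top [623.7 -22.4] [181.1 110.3] 86.7 33.5
  fork 112 [626.3  26.5  94.7] zmax 117.9
  fork 87 [621.5 -69.4  95.7] zmax 117.9
  sep 96.0 yaw -92.9 mid [623.9 -21.5]
side ctl top [435.7 -33.3] [102.7  99.3] 84.0 44.1
  knob 75 ztop 88.3 90.5 [435.5 -34.1] [14.5 44.9] 83.5
side slim 755 [465.1 351.2  49.1] yaw 85.9 len 171.6 mid [464.4 341. ] zmax 58.5 stem [467.4 389.4  44.6]
```

View pics/crop.png

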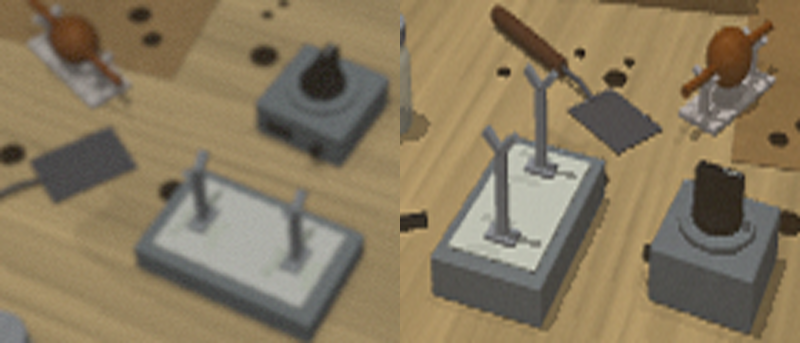

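The crop confirms the V forks, the stand and the knob bar. The bulb's cradle sits clear of its neighbours. I'll write a helper that converts a target pose into move units, then approach above the bulb.

```bash
cat >> h.py <<'E'
from scipy.spatial.transform import Rotation as Ro
def go(x,y,z,yaw,n=1):
    "tool-frame shift (units, per row over n rows), then turn left over as wz rows; yaw = closing-line direction in deg"
    o=env.get_obs(); R=Ro.from_quat(o["orientation"]); p=np.array(o["ee_pos"])
    d=R.inv().apply(np.array([x,y,z])-p); Y=R.as_matrix()[:,1]
    c=np.degrees(np.arctan2(Y[1],Y[0])); dy=(yaw-c+180)%360-180
    print("t",o["clock"],"at",p.round(1),"yaw",c.round(1),"R",R.as_matrix()[:,2].round(4),"F",np.round(o["ft_force"],1),"w",round(float(o["width"]),1))
    print("units total",(d/30).round(3),"per row",(d/30/n).round(4),"wz total",round(-dy/90,4),"j",np.round(o["joints"],2))
E
python3 -c "
from h import *
go(471,-301,206,-25,30)"
```

```text
t 0.15 at [195.5 487.  205.6] yaw 68.1 R [-4.e-04 -7.e-04 -1.e+00] F [-0.5 -0.8  0.1] w 85.8
units total [-1.8309e+01 -2.0954e+01 -2.0000e-03] per row [-6.103e-01 -6.985e-01 -1.000e-04] wz total 1.0347 j [ 1.03  0.26 -0.05  1.26  0.    1.42]
```

Emit:
{"fn": "step_arm", "kwargs": {
  "moves": [
    {"tx": -0.61,"ty": -0.7},
    {"tx": -0.61,"ty": -0.7},
    {"tx": -0.61,"ty": -0.7},
    {"tx": -0.61,"ty": -0.7},
    {"tx": -0.61,"ty": -0.7},
    {"tx": -0.61,"ty": -0.7},
    {"tx": -0.61,"ty": -0.7},
    {"tx": -0.61,"ty": -0.7},
    {"tx": -0.61,"ty": -0.7},
    {"tx": -0.61,"ty": -0.7},
    {"tx": -0.61,"ty": -0.7},
    {"tx": -0.61,"ty": -0.7}
  ],
  "fingers": 0
}}

```text
$.moves[0]: bad value
```

Emit:
{"fn": "step_arm", "kwargs": {
  "moves": [
    {"tx": -0.61,"ty": -0.7},
    {"tx": -0.61,"ty": -0.7},
    {"tx": -0.61,"ty": -0.7},
    {"tx": -0.61,"ty": -0.7},
    {"tx": -0.61,"ty": -0.7},
    {"tx": -0.61,"ty": -0.7},
    {"tx": -0.61,"ty": -0.7},
    {"tx": -0.61,"ty": -0.7},
    {"tx": -0.61,"ty": -0.7},
    {"tx": -0.61,"ty": -0.7},
    {"tx": -0.61,"ty": -0.7},
    {"tx": -0.61,"ty": -0.7}
  ]
}}

```text
$.moves[0]: bad value
```

Emit:
{"fn": "step_arm", "kwargs": {
  "moves": [
    {"tx": -0.61,"ty": -0.7},
    {"tx": -0.61,"ty": -0.7},
    {"tx": -0.61,"ty": -0.7},
    {"tx": -0.61,"ty": -0.7},
    {"tx": -0.61,"ty": -0.7},
    {"tx": -0.61,"ty": -0.7},
    {"wz": 0.075},
    {"wz": 0.075},
    {"wz": 0.075},
    {"wz": 0.075},
    {"wz": 0.075},
    {"wz": 0.075}
  ]
}}

```text
$.moves[0]: bad value
```

Emit:
{"fn": "step_arm", "kwargs": {
  "moves": [
    {"wz": 0.075},
    {"wz": 0.075},
    {"wz": 0.075},
    {"wz": 0.075},
    {"wz": 0.075},
    {"wz": 0.075},
    {"wz": 0.075},
    {"wz": 0.06},
    {}
  ]
}}

```text
$.moves[0]: bad value
```

```bash
cat > w.py <<'E'
import sys
from h import *
im=env.get_image("wrist"); P=pts(im); hsv=cv2.cvtColor(im["color"],cv2.COLOR_RGB2HSV)
save(im,sys.argv[1]); np.savez("wrist",**im)
m=(hsv[...,1]>130)&(P[...,2]>30)&(P[...,2]<85)&(np.hypot(P[...,0]-471,P[...,1]+301)<110)
q=P[m]; c0=q[:,:2].mean(0); w,V=np.linalg.eigh(np.cov(q[:,:2].T)); ax=V[:,1]*np.sign(V[1,1])
s=(q[:,:2]-c0)@ax; t=(q[:,:2]-c0)@[-ax[1],ax[0]]
print(len(q),"yaw",np.degrees(np.arctan2(ax[1],ax[0])).round(1),"len",np.ptp(s).round(1),"mid",(c0+ax*(s.min()+s.max())/2).round(1),"wid",np.ptp(t).round(1),"zmax",np.percentile(q[:,2],99.5).round(1))
b=q[q[:,2]>52]; A=np.c_[2*b,np.ones(len(b))]; x=np.linalg.lstsq(A,(b**2).sum(1),rcond=None)[0]
print("sphere",x[:3].round(1),np.sqrt(x[3]+x[:3]@x[:3]).round(1),"bulb box mid",((b.min(0)+b.max(0))/2).round(1))
for sg in(-1,1):
    e=q[(sg*(s-(s.min()+s.max())/2)>40)]; print("stem",e.mean(0).round(1),e[:,2].max().round(1))
go(471,-301,206,-25)
E
python3 w.py w1
```

```text
w.py:6: RuntimeWarning: Mean of empty slice.
  q=P[m]; c0=q[:,:2].mean(0); w,V=np.linalg.eigh(np.cov(q[:,:2].T)); ax=V[:,1]*np.sign(V[1,1])
  ret = um.true_divide(
  avg = a.mean(axis, **keepdims_kw)
w.py:6: RuntimeWarning: Degrees of freedom <= 0 for slice
  q=P[m]; c0=q[:,:2].mean(0); w,V=np.linalg.eigh(np.cov(q[:,:2].T)); ax=V[:,1]*np.sign(V[1,1])
  c *= np.true_divide(1, fact)
  c *= np.true_divide(1, fact)
Traceback (most recent call last):
  File "w.py", line 8, in <module>
    print(len(q),"yaw",np.degrees(np.arctan2(ax[1],ax[0])).round(1),"len",np.ptp(s).round(1),"mid",(c0+ax*(s.min()+s.max())/2).round(1),"wid",np.ptp(t).round(1),"zmax",np.percentile(q[:,2],99.5).round(1))
                                                                          ~~~~~~^^^
ValueError: zero-size array to reduction operation maximum which has no identity
```

View pics/w1.png

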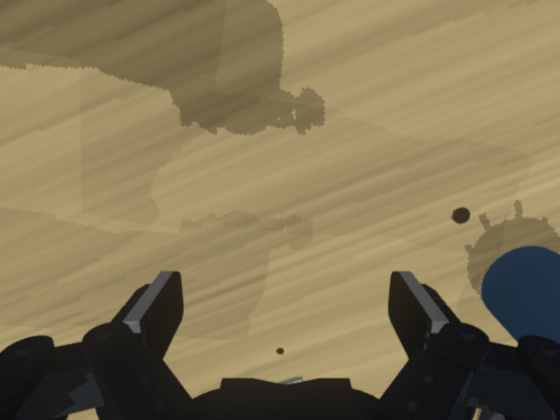

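The moves were refused, so the arm is still at its start and the wrist view shows only bare table. Rows probably need all six numbers, so I'll try one.

Emit:
{"fn": "step_arm", "kwargs": {
  "moves": [
    {"tx": -0.61,"ty": -0.7,"tz": 0,"wx": 0,"wy": 0,"wz": 0}
  ],
  "fingers": 0,
  "squeeze": 40
}}

```text
clock: 0.28
ee_pos: [204.3, 463.0, 205.2]
orientation: [0.189, 0.982, 0.0, -0.0]
ft_force: [0.3, 0.2, -0.9]
width: 85.7
finger_force: 0.0
```

Emit:
{"fn": "step_arm", "kwargs": {
  "moves": [
    {"tx": -0.61,"ty": -0.7,"tz": 0,"wx": 0,"wy": 0,"wz": 0},
    {"tx": -0.61,"ty": -0.7,"tz": 0,"wx": 0,"wy": 0,"wz": 0},
    {"tx": -0.61,"ty": -0.7,"tz": 0,"wx": 0,"wy": 0,"wz": 0},
    {"tx": -0.61,"ty": -0.7,"tz": 0,"wx": 0,"wy": 0,"wz": 0},
    {"tx": -0.61,"ty": -0.7,"tz": 0,"wx": 0,"wy": 0,"wz": 0},
    {"tx": -0.61,"ty": -0.7,"tz": 0,"wx": 0,"wy": 0,"wz": 0},
    {"tx": -0.61,"ty": -0.7,"tz": 0,"wx": 0,"wy": 0,"wz": 0},
    {"tx": -0.61,"ty": -0.7,"tz": 0,"wx": 0,"wy": 0,"wz": 0},
    {"tx": -0.61,"ty": -0.7,"tz": 0,"wx": 0,"wy": 0,"wz": 0},
    {"tx": -0.61,"ty": -0.7,"tz": 0,"wx": 0,"wy": 0,"wz": 0},
    {"tx": -0.61,"ty": -0.7,"tz": 0,"wx": 0,"wy": 0,"wz": 0},
    {"tx": -0.61,"ty": -0.7,"tz": 0,"wx": 0,"wy": 0,"wz": 0}
  ]
}}

```text
clock: 1.28
ee_pos: [314.7, 143.9, 205.9]
orientation: [0.19, 0.982, 0.0, 0.0]
ft_force: [1.0, 0.0, 0.1]
width: 85.4
finger_force: 0.0
```

Emit:
{"fn": "step_arm", "kwargs": {
  "moves": [
    {"tx": -0.61,"ty": -0.7,"tz": 0,"wx": 0,"wy": 0,"wz": 0},
    {"tx": -0.61,"ty": -0.7,"tz": 0,"wx": 0,"wy": 0,"wz": 0},
    {"tx": -0.61,"ty": -0.7,"tz": 0,"wx": 0,"wy": 0,"wz": 0},
    {"tx": -0.61,"ty": -0.7,"tz": 0,"wx": 0,"wy": 0,"wz": 0},
    {"tx": -0.61,"ty": -0.7,"tz": 0,"wx": 0,"wy": 0,"wz": 0},
    {"tx": -0.61,"ty": -0.7,"tz": 0,"wx": 0,"wy": 0,"wz": 0},
    {"tx": -0.61,"ty": -0.7,"tz": 0,"wx": 0,"wy": 0,"wz": 0},
    {"tx": -0.61,"ty": -0.7,"tz": 0,"wx": 0,"wy": 0,"wz": 0},
    {"tx": -0.61,"ty": -0.7,"tz": 0,"wx": 0,"wy": 0,"wz": 0},
    {"tx": -0.61,"ty": -0.7,"tz": 0,"wx": 0,"wy": 0,"wz": 0},
    {"tx": -0.61,"ty": -0.7,"tz": 0,"wx": 0,"wy": 0,"wz": 0},
    {"tx": -0.61,"ty": -0.7,"tz": 0,"wx": 0,"wy": 0,"wz": 0}
  ]
}}

```text
clock: 2.28
ee_pos: [424.7, -171.9, 205.8]
orientation: [0.19, 0.982, 0.0, -0.0]
ft_force: [1.7, 0.1, -0.5]
width: 85.2
finger_force: 0.0
```

Emit:
{"fn": "step_arm", "kwargs": {
  "moves": [
    {"tx": -0.61,"ty": -0.7,"tz": 0,"wx": 0,"wy": 0,"wz": 0},
    {"tx": -0.61,"ty": -0.7,"tz": 0,"wx": 0,"wy": 0,"wz": 0},
    {"tx": -0.61,"ty": -0.7,"tz": 0,"wx": 0,"wy": 0,"wz": 0},
    {"tx": -0.61,"ty": -0.7,"tz": 0,"wx": 0,"wy": 0,"wz": 0},
    {"tx": -0.61,"ty": -0.7,"tz": 0,"wx": 0,"wy": 0,"wz": 0},
    {"tx": 0,"ty": 0,"tz": 0,"wx": 0,"wy": 0,"wz": 0.075},
    {"tx": 0,"ty": 0,"tz": 0,"wx": 0,"wy": 0,"wz": 0.075},
    {"tx": 0,"ty": 0,"tz": 0,"wx": 0,"wy": 0,"wz": 0.075},
    {"tx": 0,"ty": 0,"tz": 0,"wx": 0,"wy": 0,"wz": 0.075},
    {"tx": 0,"ty": 0,"tz": 0,"wx": 0,"wy": 0,"wz": 0.075},
    {"tx": 0,"ty": 0,"tz": 0,"wx": 0,"wy": 0,"wz": 0.075},
    {"tx": 0,"ty": 0,"tz": 0,"wx": 0,"wy": 0,"wz": 0.075}
  ]
}}

```text
clock: 3.28
ee_pos: [470.3, -301.9, 205.7]
orientation: [0.57, 0.822, 0.0, -0.0]
ft_force: [-0.2, 0.1, 0.6]
width: 85.0
finger_force: 0.0
```

Emit:
{"fn": "step_arm", "kwargs": {
  "moves": [
    {"tx": 0,"ty": 0,"tz": 0,"wx": 0,"wy": 0,"wz": 0.075},
    {"tx": 0,"ty": 0,"tz": 0,"wx": 0,"wy": 0,"wz": 0.075},
    {"tx": 0,"ty": 0,"tz": 0,"wx": 0,"wy": 0,"wz": 0.075},
    {"tx": 0,"ty": 0,"tz": 0,"wx": 0,"wy": 0,"wz": 0.075},
    {"tx": 0,"ty": 0,"tz": 0,"wx": 0,"wy": 0,"wz": 0.075},
    {"tx": 0,"ty": 0,"tz": 0,"wx": 0,"wy": 0,"wz": 0.075},
    {"tx": 0,"ty": 0,"tz": 0,"wx": 0,"wy": 0,"wz": 0.06},
    {"tx": 0,"ty": 0,"tz": 0,"wx": 0,"wy": 0,"wz": 0}
  ]
}}

```text
clock: 3.95
ee_pos: [470.3, -301.9, 205.7]
orientation: [0.845, 0.535, -0.0, -0.0]
ft_force: [-0.4, -0.7, -0.0]
width: 85.4
finger_force: 0.0
```

```bash
python3 w.py w2
```

```text
3394 yaw 65.8 len 170.0 mid [ 471.7 -303.3] wid 48.1 zmax 67.1
sphere [ 472.2 -302.7   39.3] 27.5 bulb box mid [ 472.2 -301.8   60. ]
stem [ 446.2 -360.6   45.7] 48.3
stem [ 497.8 -245.5   45.9] 49.2
t 4.0 at [ 470.3 -301.9  205.7] yaw -24.9 R [-2.e-04  2.e-04 -1.e+00] F [ 1.1 -0.2 -0.1] w 85.4
units total [ 0.038  0.008 -0.009] per row [ 0.038   0.0081 -0.0086] wz total 0.0007 j [-0.72  0.32  0.04  1.29  0.    1.29]
```

View pics/w2.png

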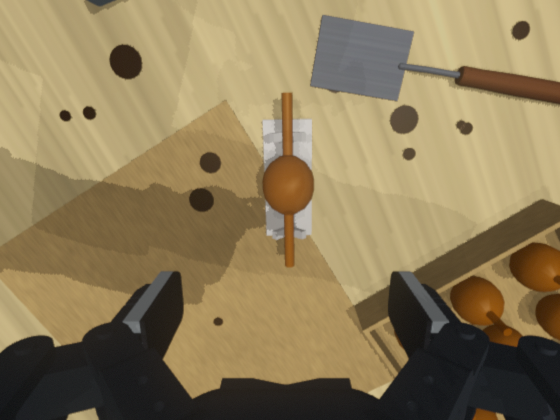

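The wrist view has the bulb at (288,184), with its stems running vertically from (287,95) to (290,265) in the white cradle. It measures 170 mm long with stem tops at about 46–48 mm, which agrees with the given sizes. The egg tray's corner at (350,310) is clear of the fingers.

```bash
python3 -c "
from h import *
go(472.2,-302.8,17,-24.2,1)"
```

```text
t 4.0 at [ 470.3 -301.9  205.7] yaw -24.9 R [-2.e-04  2.e-04 -1.e+00] F [ 1.1 -0.2 -0.1] w 85.4
units total [-0.     0.071  6.291] per row [-2.0000e-04  7.1400e-02  6.2914e+00] wz total -0.0082 j [-0.72  0.32  0.04  1.29  0.    1.29]
```

Emit:
{"fn": "step_arm", "kwargs": {
  "moves": [
    {"tx": 0,"ty": 0.07,"tz": 0,"wx": 0,"wy": 0,"wz": -0.008},
    {"tx": 0,"ty": 0,"tz": 0.8,"wx": 0,"wy": 0,"wz": 0},
    {"tx": 0,"ty": 0,"tz": 0.8,"wx": 0,"wy": 0,"wz": 0},
    {"tx": 0,"ty": 0,"tz": 0.8,"wx": 0,"wy": 0,"wz": 0},
    {"tx": 0,"ty": 0,"tz": 0.8,"wx": 0,"wy": 0,"wz": 0},
    {"tx": 0,"ty": 0,"tz": 0.8,"wx": 0,"wy": 0,"wz": 0},
    {"tx": 0,"ty": 0,"tz": 0.8,"wx": 0,"wy": 0,"wz": 0},
    {"tx": 0,"ty": 0,"tz": 0.5,"wx": 0,"wy": 0,"wz": 0},
    {"tx": 0,"ty": 0,"tz": 0.5,"wx": 0,"wy": 0,"wz": 0},
    {"tx": 0,"ty": 0,"tz": 0.3,"wx": 0,"wy": 0,"wz": 0},
    {"tx": 0,"ty": 0,"tz": 0.2,"wx": 0,"wy": 0,"wz": 0},
    {"tx": 0,"ty": 0,"tz": 0,"wx": 0,"wy": 0,"wz": 0}
  ],
  "fingers": 0
}}

```text
clock: 5.0
ee_pos: [472.0, -302.6, 16.1]
orientation: [0.84, 0.543, -0.0, -0.001]
ft_force: [-0.3, 0.5, 0.2]
width: 85.7
finger_force: 0.0
```

```bash
python3 - <<'E'
from h import *
go(472.2,-302.8,17,-24.2)
im=env.get_image("wrist"); save(im,"w3")
E
```

```text
t 5.0 at [ 472.  -302.6   16.1] yaw -24.2 R [-9.e-04  8.e-04 -1.e+00] F [-0.3  0.5  0.2] w 85.7
units total [-0.002  0.008 -0.03 ] per row [-0.0021  0.0085 -0.0296] wz total -0.0003 j [-0.72  0.45 -0.31  0.81 -0.    1.28]
```

View pics/w3.png

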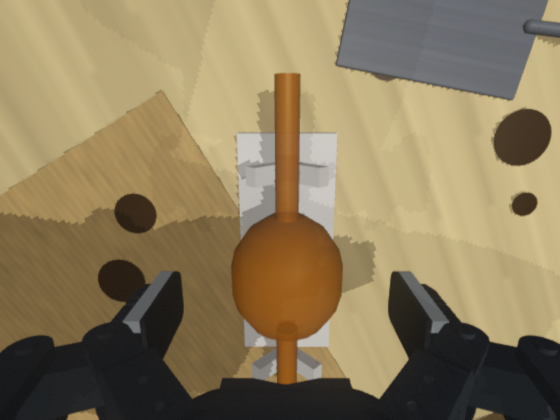

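The bulb at (287,275) is centred between the pads at (165,300) and (410,300), so I'll close the fingers.

Emit:
{"fn": "step_arm", "kwargs": {
  "moves": [
    {"tx": 0,"ty": 0,"tz": 0,"wx": 0,"wy": 0,"wz": 0},
    {"tx": 0,"ty": 0,"tz": 0,"wx": 0,"wy": 0,"wz": 0},
    {"tx": 0,"ty": 0,"tz": 0,"wx": 0,"wy": 0,"wz": 0},
    {"tx": 0,"ty": 0,"tz": 0,"wx": 0,"wy": 0,"wz": 0},
    {"tx": 0,"ty": 0,"tz": 0,"wx": 0,"wy": 0,"wz": 0},
    {"tx": 0,"ty": 0,"tz": 0,"wx": 0,"wy": 0,"wz": 0},
    {"tx": 0,"ty": 0,"tz": 0,"wx": 0,"wy": 0,"wz": 0},
    {"tx": 0,"ty": 0,"tz": 0,"wx": 0,"wy": 0,"wz": 0}
  ],
  "fingers": 1,
  "squeeze": 35
}}

```text
clock: 5.72
ee_pos: [472.5, -303.1, 17.8]
orientation: [0.84, 0.542, 0.0, 0.001]
ft_force: [-2.0, 1.1, 8.1]
width: 45.9
finger_force: 34.6
```

The opening is 45.9 mm against an expected 50, with 8 N upward on the tool. I'll check before lifting.

```bash
python3 - <<'E'
from h import *
a=env.get_image("wrist"); b=env.get_image("side")
A=a["color"][180:420,120:460]; B=cv2.resize(b["color"][140:230,260:380],None,fx=3.2,fy=3.2,interpolation=2)
h=min(len(A),len(B)); cv2.imwrite("pics/g.png",np.hstack([A[:h],B[:h]])[...,::-1])
go(472.2,-302.8,17,-24.2)
P=pts(a); hsv=cv2.cvtColor(a["color"],cv2.COLOR_RGB2HSV); q=P[(hsv[...,1]>150)&(P[...,2]>30)&(np.hypot(P[...,0]-472,P[...,1]+303)<35)]
print(np.percentile(q[:,2],99))
E
```

```text
t 5.8167 at [ 472.5 -303.1   17.8] yaw -24.3 R [ 9.e-04 -9.e-04 -1.e+00] F [-2.2  1.3  7.9] w 46.2
units total [ 0.006 -0.014  0.025] per row [ 0.0061 -0.0144  0.0254] wz total -0.0011 j [-0.72  0.45 -0.31  0.82 -0.    1.28]
66.58950256119444
```

View pics/g.png

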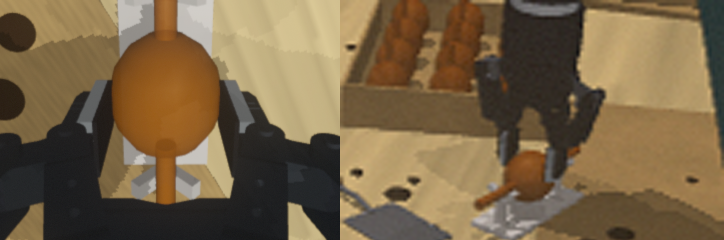

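```bash
python3 - <<'E'
from h import *
ca=np.array([np.cos(np.radians(-24.2)),np.sin(np.radians(-24.2))]); ax=np.array([-ca[1],ca[0]])
for n in("side","scene","wrist"):
    im=env.get_image(n); P=pts(im).reshape(-1,3); hsv=cv2.cvtColor(im["color"],cv2.COLOR_RGB2HSV).reshape(-1,3)
    d=P[:,:2]-[472.4,-303]; t=d@ca; s=d@ax
    m=(abs(s)<25)&(abs(t)<60)&(P[:,2]>15)&(P[:,2]<110)&(hsv[:,1]<110)
    for sg in(-1,1):
        print(n,sg,[(z,int(k.sum()),np.round([abs(t[k]).min(),abs(t[k]).max(),s[k].min(),s[k].max()],0).tolist()) for z in range(15,110,8) for k in [m&(sg*t>0)&(P[:,2]>=z)&(P[:,2]<z+8)] if k.sum()])
E
```

```text
side -1 [(15, 1, [14.0, 14.0, 8.0, 8.0]), (23, 1, [18.0, 18.0, 4.0, 4.0]), (31, 1, [21.0, 21.0, -8.0, -8.0]), (39, 2, [26.0, 28.0, -7.0, 1.0]), (47, 8, [23.0, 34.0, -3.0, 11.0]), (55, 16, [23.0, 36.0, -6.0, 15.0]), (63, 18, [21.0, 36.0, -3.0, 13.0]), (71, 17, [21.0, 36.0, -2.0, 12.0]), (79, 9, [21.0, 36.0, -3.0, 14.0]), (87, 19, [23.0, 51.0, -7.0, 16.0]), (95, 43, [20.0, 55.0, -10.0, 15.0]), (103, 27, [19.0, 57.0, -11.0, 17.0])]
side 1 [(15, 1, [1.0, 1.0, 20.0, 20.0]), (47, 9, [25.0, 31.0, -11.0, 11.0]), (55, 14, [24.0, 39.0, -10.0, 13.0]), (63, 13, [22.0, 37.0, -11.0, 12.0]), (71, 15, [22.0, 37.0, -7.0, 15.0]), (79, 16, [23.0, 36.0, -8.0, 15.0]), (87, 26, [24.0, 54.0, -10.0, 14.0]), (95, 36, [22.0, 58.0, -9.0, 16.0]), (103, 25, [18.0, 59.0, -10.0, 18.0])]
scene -1 [(47, 4, [23.0, 33.0, 3.0, 8.0]), (55, 8, [21.0, 34.0, -5.0, 8.0]), (63, 12, [21.0, 35.0, -7.0, 10.0]), (71, 14, [21.0, 34.0, -12.0, 11.0]), (79, 13, [21.0, 31.0, -10.0, 10.0]), (87, 20, [23.0, 49.0, -8.0, 14.0]), (95, 37, [20.0, 55.0, -15.0, 13.0]), (103, 23, [19.0, 55.0, -10.0, 12.0])]
scene 1 [(23, 1, [17.0, 17.0, 14.0,
[... 430 characters left out ...]
0, 22.0]), (47, 155, [11.0, 36.0, -22.0, 11.0]), (55, 436, [5.0, 37.0, -22.0, 12.0]), (63, 507, [23.0, 37.0, -10.0, 12.0]), (71, 557, [23.0, 37.0, -11.0, 12.0]), (79, 723, [23.0, 41.0, -11.0, 13.0]), (87, 1029, [24.0, 55.0, 1.0, 14.0]), (95, 4229, [22.0, 57.0, -12.0, 14.0]), (103, 2388, [19.0, 59.0, -13.0, 17.0])]
wrist 1 [(31, 8, [13.0, 16.0, 22.0, 24.0]), (39, 17, [12.0, 20.0, 17.0, 25.0]), (47, 177, [10.0, 35.0, -22.0, 11.0]), (55, 475, [4.0, 37.0, -22.0, 12.0]), (63, 503, [22.0, 37.0, -12.0, 12.0]), (71, 570, [22.0, 37.0, -12.0, 12.0]), (79, 722, [22.0, 40.0, -11.0, 12.0]), (87, 1017, [23.0, 54.0, 1.0, 14.0]), (95, 4149, [21.0, 57.0, -13.0, 14.0]), (103, 2452, [18.0, 58.0, -13.0, 17.0])]
```

Depth from all three cameras puts the fingertips at about z = 47–50, so they are pinching above the bulb's equator. I'll open and check the tips before going lower.

Emit:
{"fn": "step_arm", "kwargs": {
  "moves": [
    {"tx": 0,"ty": 0,"tz": 0,"wx": 0,"wy": 0,"wz": 0},
    {"tx": 0,"ty": 0,"tz": 0,"wx": 0,"wy": 0,"wz": 0},
    {"tx": 0,"ty": 0,"tz": 0,"wx": 0,"wy": 0,"wz": 0},
    {"tx": 0,"ty": 0,"tz": 0,"wx": 0,"wy": 0,"wz": 0},
    {"tx": 0,"ty": 0,"tz": 0,"wx": 0,"wy": 0,"wz": 0},
    {"tx": 0,"ty": 0,"tz": 0,"wx": 0,"wy": 0,"wz": 0}
  ],
  "fingers": 0
}}

```text
clock: 6.47
ee_pos: [472.3, -302.9, 16.9]
orientation: [0.84, 0.542, 0.0, 0.0]
ft_force: [-0.9, 0.1, -0.2]
width: 85.0
finger_force: 0.0
```

```bash
cat > tip.py <<'E'
from h import *
o=env.get_obs(); Y=Ro.from_quat(o["orientation"]).as_matrix()[:2,1]; X=np.array([-Y[1],Y[0]]); p=np.array(o["ee_pos"])
for n in("side","scene"):
    im=env.get_image(n); P=pts(im).reshape(-1,3); hsv=cv2.cvtColor(im["color"],cv2.COLOR_RGB2HSV).reshape(-1,3)
    d=P[:,:2]-p[:2]; t=d@Y; s=d@X
    m=(abs(s)<16)&(abs(t)<62)&(abs(t)>34)&(P[:,2]>6)&(P[:,2]<p[2]+110)&(hsv[:,1]<110)
    for sg in(-1,1):
        print(n,sg,[(int(z),int(k.sum()),np.round([abs(t[k]).min(),abs(t[k]).max()],0).tolist()) for z in np.arange(6,p[2]+100,6) for k in [m&(sg*t>0)&(P[:,2]>=z)&(P[:,2]<z+6)] if k.sum()])
im=env.get_image("wrist"); P=pts(im); hsv=cv2.cvtColor(im["color"],cv2.COLOR_RGB2HSV)
q=P[(hsv[...,1]>130)&(P[...,2]>30)&(np.hypot(P[...,0]-472,P[...,1]+303)<100)]; b=q[q[:,2]>54]; print("bulb",((b.min(0)+b.max(0))/2).round(1),np.percentile(q[:,2],99).round(1))
go(472.2,-302.8,17,-24.2)
E
python3 tip.py
```

```text
side -1 [(54, 5, [44.0, 49.0]), (60, 8, [42.0, 53.0]), (66, 14, [42.0, 55.0]), (72, 12, [43.0, 56.0]), (78, 11, [43.0, 54.0]), (84, 15, [42.0, 54.0]), (90, 5, [42.0, 55.0]), (96, 10, [37.0, 58.0]), (102, 26, [36.0, 62.0]), (108, 13, [34.0, 60.0]), (114, 13, [35.0, 44.0])]
side 1 [(54, 8, [44.0, 49.0]), (60, 12, [41.0, 56.0]), (66, 10, [43.0, 57.0]), (72, 9, [43.0, 52.0]), (78, 12, [43.0, 56.0]), (84, 12, [44.0, 58.0]), (90, 11, [43.0, 49.0]), (96, 8, [43.0, 55.0]), (102, 15, [40.0, 61.0]), (108, 7, [35.0, 60.0])]
scene -1 [(54, 3, [41.0, 43.0]), (60, 7, [41.0, 52.0]), (66, 8, [41.0, 51.0]), (72, 10, [41.0, 53.0]), (78, 14, [41.0, 56.0]), (84, 9, [41.0, 53.0]), (90, 9, [40.0, 47.0]), (96, 7, [45.0, 61.0]), (102, 14, [40.0, 62.0]), (108, 23, [37.0, 61.0]), (114, 5, [42.0, 60.0])]
scene 1 [(54, 2, [49.0, 51.0]), (60, 5, [46.0, 56.0]), (66, 12, [45.0, 58.0]), (72, 11, [46.0, 57.0]), (78, 10, [45.0, 57.0]), (84, 9, [44.0, 57.0]), (90, 7, [44.0, 58.0]), (96, 9, [40.0, 61.0]), (102, 26, [39.0, 60.0]), (108, 21, [36.0, 59.0]), (114, 12, [40.0, 49.0])]
bulb [ 472.5 -301.3   86. ] 66.6
t 6.6167 at [ 472.2 -302.9   16.9] yaw -24.3 R [-0.e+00  1.e-04 -1.e+00] F [-1.1 -0.8  0.8] w 85.4
units total [ 0.002 -0.002 -0.005] per row [ 0.0016 -0.0022 -0.0047] wz total -0.0012 j [-0.72  0.45 -0.31  0.81  0.    1.28]
```

With the fingers open, the tips are at z ≈ 56 while the reported TCP is 17. The real tip sits about 26 mm higher than stated, so I'll descend another 23 mm.

Emit:
{"fn": "step_arm", "kwargs": {
  "moves": [
    {"tx": 0,"ty": 0,"tz": 0.3,"wx": 0,"wy": 0,"wz": 0},
    {"tx": 0,"ty": 0,"tz": 0.3,"wx": 0,"wy": 0,"wz": 0},
    {"tx": 0,"ty": 0,"tz": 0.17,"wx": 0,"wy": 0,"wz": 0},
    {"tx": 0,"ty": 0,"tz": 0,"wx": 0,"wy": 0,"wz": 0}
  ]
}}

```text
clock: 6.95
ee_pos: [471.4, -302.2, -7.9]
orientation: [0.84, 0.542, -0.0, -0.001]
ft_force: [-0.6, -0.4, 0.2]
width: 85.6
finger_force: 0.0
```

Emit:
{"fn": "step_arm", "kwargs": {
  "moves": [
    {"tx": 0,"ty": 0,"tz": 0,"wx": 0,"wy": 0,"wz": 0},
    {"tx": 0,"ty": 0,"tz": 0,"wx": 0,"wy": 0,"wz": 0},
    {"tx": 0,"ty": 0,"tz": 0,"wx": 0,"wy": 0,"wz": 0},
    {"tx": 0,"ty": 0,"tz": 0,"wx": 0,"wy": 0,"wz": 0},
    {"tx": 0,"ty": 0,"tz": 0,"wx": 0,"wy": 0,"wz": 0},
    {"tx": 0,"ty": 0,"tz": 0,"wx": 0,"wy": 0,"wz": 0},
    {"tx": 0,"ty": 0,"tz": 0,"wx": 0,"wy": 0,"wz": 0}
  ],
  "fingers": 1,
  "squeeze": 35
}}

```text
clock: 7.53
ee_pos: [472.5, -303.1, -5.8]
orientation: [0.84, 0.542, 0.0, 0.0]
ft_force: [-0.7, 0.4, 6.4]
width: 48.5
finger_force: 35.7
```

Emit:
{"fn": "step_arm", "kwargs": {
  "moves": [
    {"tx": 0,"ty": 0,"tz": -0.15,"wx": 0,"wy": 0,"wz": 0},
    {"tx": 0,"ty": 0,"tz": -0.3,"wx": 0,"wy": 0,"wz": 0},
    {"tx": 0,"ty": 0,"tz": -0.4,"wx": 0,"wy": 0,"wz": 0},
    {"tx": 0,"ty": 0,"tz": -0.5,"wx": 0,"wy": 0,"wz": 0},
    {"tx": 0,"ty": 0,"tz": -0.5,"wx": 0,"wy": 0,"wz": 0},
    {"tx": 0,"ty": 0,"tz": -0.5,"wx": 0,"wy": 0,"wz": 0},
    {"tx": 0,"ty": 0,"tz": -0.5,"wx": 0,"wy": 0,"wz": 0},
    {"tx": 0,"ty": 0,"tz": -0.5,"wx": 0,"wy": 0,"wz": 0},
    {"tx": 0,"ty": 0,"tz": -0.5,"wx": 0,"wy": 0,"wz": 0},
    {"tx": 0,"ty": 0,"tz": -0.4,"wx": 0,"wy": 0,"wz": 0},
    {"tx": 0,"ty": 0,"tz": -0.3,"wx": 0,"wy": 0,"wz": 0},
    {"tx": 0,"ty": 0,"tz": -0.15,"wx": 0,"wy": 0,"wz": 0}
  ]
}}

```text
clock: 8.53
ee_pos: [472.6, -303.1, 136.4]
orientation: [0.84, 0.542, 0.0, 0.001]
ft_force: [0.2, -0.0, -0.4]
width: 48.2
finger_force: 36.2
```

```bash
cat > held.py <<'E'
from h import *
o=env.get_obs(); R=Ro.from_quat(o["orientation"]).as_matrix(); p=np.array(o["ee_pos"]); z0=p[2]+47
for n in ("scene","wrist","side"):
    im=env.get_image(n); P=pts(im); hsv=cv2.cvtColor(im["color"],cv2.COLOR_RGB2HSV)
    q=P[(hsv[...,1]>130)&(hsv[...,0]<14)&(abs(P[...,2]-z0)<45)&(np.hypot(P[...,0]-p[0],P[...,1]-p[1])<110)]
    d=(q-p)@R; # tool coords: x along stems
    for sg in(-1,1):
        e=q[(sg*d[:,0]>45)]; 
        if len(e): print(n,"stem",len(e),e.mean(0).round(1),"tool x range",(d[:,0]*sg).max().round(1),"tool",((e-p)@R).mean(0).round(1),"ztop",np.percentile(e[:,2],90).round(1))
go(624,-22.5,135,-3.1,20)
E
python3 held.py
```

```text
scene stem 18 [ 500.8 -245.1  188.6] tool x range 83.8 tool [ 64.5   1.9 -52.3] ztop 190.2
wrist stem 2 [ 495.7 -261.4  186.3] tool x range 48.0 tool [ 47.5   4.  -49.9] ztop 186.3
side stem 21 [ 498.  -242.3  183.2] tool x range 87.4 tool [ 65.9  -1.7 -46.8] ztop 185.9
t 8.6833 at [ 472.2 -302.9  134.7] yaw -24.3 R [ 0. -0. -1.] F [ 0.4 -0.6 -0.4] w 48.6
units total [ 1.06e+01  7.64e-01 -9.00e-03] per row [ 5.30e-01  3.82e-02 -5.00e-04] wz total -0.2356 j [-0.72  0.35 -0.11  1.11 -0.    1.28]
```

It's held level, with the stem top at about z 186. Next, carry it to above the stand.

Emit:
{"fn": "step_arm", "kwargs": {
  "moves": [
    {"tx": 0.2,"ty": 0.015,"tz": 0,"wx": 0,"wy": 0,"wz": 0},
    {"tx": 0.5,"ty": 0.035,"tz": 0,"wx": 0,"wy": 0,"wz": 0},
    {"tx": 0.6,"ty": 0.045,"tz": 0,"wx": 0,"wy": 0,"wz": 0},
    {"tx": 0.6,"ty": 0.045,"tz": 0,"wx": 0,"wy": 0,"wz": 0},
    {"tx": 0.6,"ty": 0.045,"tz": 0,"wx": 0,"wy": 0,"wz": 0},
    {"tx": 0.6,"ty": 0.045,"tz": 0,"wx": 0,"wy": 0,"wz": 0},
    {"tx": 0.6,"ty": 0.045,"tz": 0,"wx": 0,"wy": 0,"wz": 0},
    {"tx": 0.6,"ty": 0.045,"tz": 0,"wx": 0,"wy": 0,"wz": 0},
    {"tx": 0.6,"ty": 0.045,"tz": 0,"wx": 0,"wy": 0,"wz": 0},
    {"tx": 0.6,"ty": 0.045,"tz": 0,"wx": 0,"wy": 0,"wz": 0},
    {"tx": 0.6,"ty": 0.045,"tz": 0,"wx": 0,"wy": 0,"wz": 0},
    {"tx": 0.6,"ty": 0.045,"tz": 0,"wx": 0,"wy": 0,"wz": 0}
  ]
}}

```text
clock: 9.68
ee_pos: [568.7, -124.5, 134.0]
orientation: [0.84, 0.542, -0.0, -0.001]
ft_force: [0.2, -0.2, -0.7]
width: 48.8
finger_force: 36.2
```

Emit:
{"fn": "step_arm", "kwargs": {
  "moves": [
    {"tx": 0.6,"ty": 0.045,"tz": 0,"wx": 0,"wy": 0,"wz": 0},
    {"tx": 0.6,"ty": 0.045,"tz": 0,"wx": 0,"wy": 0,"wz": 0},
    {"tx": 0.6,"ty": 0.045,"tz": 0,"wx": 0,"wy": 0,"wz": 0},
    {"tx": 0.6,"ty": 0.045,"tz": 0,"wx": 0,"wy": 0,"wz": 0},
    {"tx": 0.6,"ty": 0.045,"tz": 0,"wx": 0,"wy": 0,"wz": 0},
    {"tx": 0.6,"ty": 0.045,"tz": 0,"wx": 0,"wy": 0,"wz": 0},
    {"tx": 0.3,"ty": 0.02,"tz": 0,"wx": 0,"wy": 0,"wz": 0},
    {"tx": 0,"ty": 0,"tz": 0,"wx": 0,"wy": 0,"wz": -0.059},
    {"tx": 0,"ty": 0,"tz": 0,"wx": 0,"wy": 0,"wz": -0.059},
    {"tx": 0,"ty": 0,"tz": 0,"wx": 0,"wy": 0,"wz": -0.059},
    {"tx": 0,"ty": 0,"tz": 0,"wx": 0,"wy": 0,"wz": -0.059},
    {"tx": 0,"ty": 0,"tz": 0,"wx": 0,"wy": 0,"wz": 0}
  ]
}}

```text
clock: 10.68
ee_pos: [624.4, -22.7, 134.3]
orientation: [0.724, 0.69, -0.0, -0.0]
ft_force: [0.2, -0.6, 0.1]
width: 48.3
finger_force: 36.2
```

```bash
sed -i 's/go(624.*/go(624,-22.5,80,-3.1)/; s/&(hsv\[...,0\]<14)/\&((hsv[...,0]<16)|(hsv[...,0]>170))/' held.py; python3 held.py; python3 - <<'E'
from h import *
im=env.get_image("wrist"); save(im,"w5"); P=pts(im); hsv=cv2.cvtColor(im["color"],cv2.COLOR_RGB2HSV)
m=(P[...,2]>70)&(P[...,2]<124)&(abs(P[...,0]-624)<40)&(hsv[...,1]<90)&(abs(P[...,1]+22)<90)
q=P[m]
for sg in(-1,1):
    g=q[sg*(q[:,1]+22)>20]
    if len(g): print("fork",len(g),g.mean(0).round(1),g.min(0).round(1),g.max(0).round(1))
E
```

```text
scene stem 25 [622.5 -95.4 186.1] tool x range 83.8 tool [-72.7   1.6 -51.8] ztop 187.7
scene stem 54 [629.   41.6 185.8] tool x range 83.5 tool [ 64.5   1.4 -51.6] ztop 187.6
wrist stem 3216 [627.6  42.6 185.6] tool x range 85.0 tool [ 65.4  -0.1 -51.4] ztop 186.8
side stem 42 [627.   46.1 182.9] tool x range 86.3 tool [ 68.9  -0.8 -48.6] ztop 185.0
t 10.8333 at [624.6 -22.8 134.5] yaw -3.3 R [-5.e-04  1.e-04 -1.e+00] F [-0.3  0.1  0.2] w 48.6
units total [ 0.01  -0.018  1.817] per row [ 0.01   -0.0182  1.817 ] wz total -0.0017 j [-0.17  0.46  0.07  1.18 -0.    1.46]
fork 554 [623.7  24.5 115.5] [608.1  19.4 104.3] [641.7  28.9 119.3]
```

View pics/w5.png

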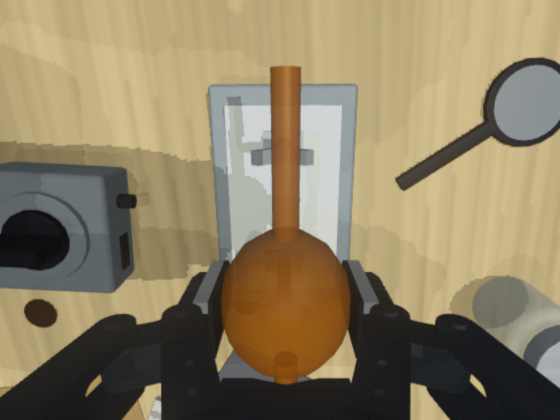

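The wrist view shows the stem from (286,68) to (286,230), running over the near fork centred at (282,156), with the bulb over the window. Both stems are level with tops at about 187, and the lateral fit is within 1–2 mm. I'll lower it.

Emit:
{"fn": "step_arm", "kwargs": {
  "moves": [
    {"tx": 0,"ty": 0,"tz": 0.2,"wx": 0,"wy": 0,"wz": 0},
    {"tx": 0,"ty": 0,"tz": 0.4,"wx": 0,"wy": 0,"wz": 0},
    {"tx": 0,"ty": 0,"tz": 0.4,"wx": 0,"wy": 0,"wz": 0},
    {"tx": 0,"ty": 0,"tz": 0.4,"wx": 0,"wy": 0,"wz": 0},
    {"tx": 0,"ty": 0,"tz": 0.3,"wx": 0,"wy": 0,"wz": 0},
    {"tx": 0,"ty": 0,"tz": 0.2,"wx": 0,"wy": 0,"wz": 0},
    {"tx": 0,"ty": 0,"tz": 0.1,"wx": 0,"wy": 0,"wz": 0},
    {"tx": 0,"ty": 0,"tz": 0.1,"wx": 0,"wy": 0,"wz": 0},
    {"tx": 0,"ty": 0,"tz": 0,"wx": 0,"wy": 0,"wz": 0}
  ]
}}

```text
clock: 11.63
ee_pos: [624.7, -22.8, 71.6]
orientation: [0.726, 0.688, -0.0, -0.0]
ft_force: [0.1, 0.1, -0.7]
width: 48.7
finger_force: 36.2
```

```bash
sed -i 's/go(624.*/go(624,-22.5,64.5,-3.1)/' held.py; python3 held.py; python3 - <<'E'
from h import *
im=env.get_image("side"); cv2.imwrite("pics/s6.png",cv2.resize(im["color"][150:290,180:320,::-1],None,fx=4,fy=4,interpolation=2))
E
```

```text
scene stem 30 [622.5 -90.2 124.2] tool x range 81.2 tool [-67.3   1.4 -52.6] ztop 125.8
scene stem 38 [629.4  42.  123.7] tool x range 82.9 tool [ 65.    1.2 -52.1] ztop 125.7
wrist stem 3313 [627.9  42.6 123.2] tool x range 85.0 tool [ 65.6  -0.4 -51.7] ztop 124.4
side stem 42 [628.2  46.5 120.7] tool x range 87.7 tool [ 69.4  -0.3 -49.2] ztop 122.7
t 11.7833 at [625.  -22.9  72.2] yaw -3.1 R [ 8.e-04 -1.e-04 -1.e+00] F [-0.7  0.6 -0.1] w 48.9
units total [ 0.011 -0.036  0.258] per row [ 0.0107 -0.0356  0.2582] wz total 0.0003 j [-0.17  0.5  -0.05  1.03 -0.    1.46]
```

View pics/s6.png

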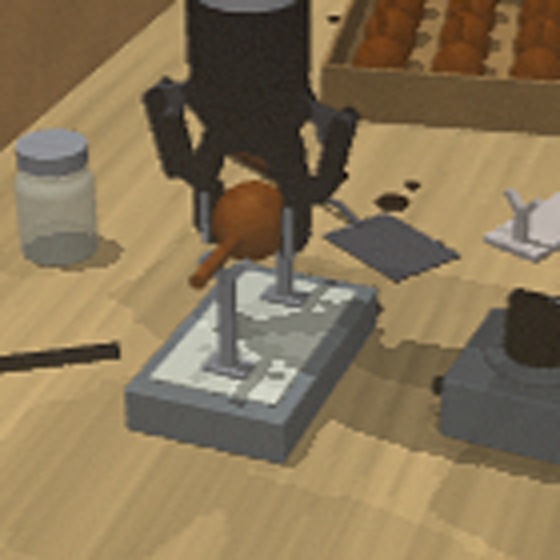

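The side view shows the near stem at (225,255) just above the near fork at (230,285). I'll bring it down gently until it touches.

Emit:
{"fn": "step_arm", "kwargs": {
  "moves": [
    {"tx": 0,"ty": -0.03,"tz": 0.06,"wx": 0,"wy": 0,"wz": 0},
    {"tx": 0,"ty": 0,"tz": 0.05,"wx": 0,"wy": 0,"wz": 0},
    {"tx": 0,"ty": 0,"tz": 0.04,"wx": 0,"wy": 0,"wz": 0},
    {"tx": 0,"ty": 0,"tz": 0.03,"wx": 0,"wy": 0,"wz": 0},
    {"tx": 0,"ty": 0,"tz": 0,"wx": 0,"wy": 0,"wz": 0}
  ]
}}

```text
clock: 12.25
ee_pos: [623.7, -22.7, 66.2]
orientation: [0.726, 0.688, -0.0, -0.0]
ft_force: [-0.2, -0.7, -1.2]
width: 48.8
finger_force: 36.2
```

Emit:
{"fn": "step_arm", "kwargs": {
  "moves": [
    {"tx": 0,"ty": 0,"tz": 0.03,"wx": 0,"wy": 0,"wz": 0},
    {"tx": 0,"ty": 0,"tz": 0,"wx": 0,"wy": 0,"wz": 0}
  ]
}}

```text
clock: 12.42
ee_pos: [623.9, -22.8, 66.0]
orientation: [0.726, 0.688, 0.0, 0.0]
ft_force: [-2.6, -0.0, 7.7]
width: 48.8
finger_force: 36.7
```

Emit:
{"fn": "step_arm", "kwargs": {
  "moves": [
    {"tx": 0,"ty": -0.03,"tz": 0,"wx": 0,"wy": 0,"wz": 0},
    {"tx": 0,"ty": 0,"tz": 0,"wx": 0,"wy": 0,"wz": 0}
  ]
}}

```text
clock: 12.58
ee_pos: [622.9, -22.7, 65.5]
orientation: [0.726, 0.688, 0.0, 0.0]
ft_force: [-0.9, 0.4, -1.2]
width: 48.8
finger_force: 36.2
```

```bash
python3 held.py
```

```text
scene stem 31 [620.3 -91.5 117.7] tool x range 84.1 tool [-68.8   1.1 -52.1] ztop 119.5
scene stem 39 [627.3  40.9 117.8] tool x range 83.7 tool [ 63.8   1.  -52.3] ztop 119.6
wrist stem 3308 [626.   42.9 116.8] tool x range 85.0 tool [ 65.7  -0.4 -51.3] ztop 118.0
side stem 42 [625.7  46.4 114. ] tool x range 86.3 tool [ 69.2  -0.9 -48.5] ztop 117.0
t 12.7333 at [622.9 -22.7  65.4] yaw -3.1 R [-1.e-04  0.e+00 -1.e+00] F [-0.9 -0.2  1.4] w 48.8
units total [0.009 0.035 0.031] per row [0.0095 0.0353 0.0306] wz total 0.0004 j [-0.17  0.5  -0.06  1.01  0.    1.46]
```

Emit:
{"fn": "step_arm", "kwargs": {
  "moves": [
    {"tx": 0,"ty": 0,"tz": 0.03,"wx": 0,"wy": 0,"wz": 0},
    {"tx": 0,"ty": 0,"tz": 0,"wx": 0,"wy": 0,"wz": 0}
  ]
}}

```text
clock: 12.9
ee_pos: [623.1, -22.8, 65.2]
orientation: [0.726, 0.688, 0.0, 0.0]
ft_force: [-2.8, 0.4, 9.5]
width: 48.6
finger_force: 36.9
```

Emit:
{"fn": "step_arm", "kwargs": {
  "moves": [
    {"tx": 0,"ty": -0.02,"tz": 0,"wx": 0,"wy": 0,"wz": 0},
    {"tx": 0,"ty": 0,"tz": 0,"wx": 0,"wy": 0,"wz": 0}
  ]
}}

```text
clock: 13.07
ee_pos: [623.0, -22.7, 65.2]
orientation: [0.726, 0.688, 0.001, 0.001]
ft_force: [0.0, 1.1, 6.3]
width: 48.7
finger_force: 36.7
```

Emit:
{"fn": "step_arm", "kwargs": {
  "moves": [
    {"tx": 0,"ty": 0,"tz": 0.02,"wx": 0,"wy": 0,"wz": 0},
    {"tx": 0,"ty": 0,"tz": 0,"wx": 0,"wy": 0,"wz": 0}
  ]
}}

```text
clock: 13.23
ee_pos: [623.1, -22.8, 65.1]
orientation: [0.726, 0.688, 0.001, 0.001]
ft_force: [-1.5, 1.0, 13.9]
width: 48.8
finger_force: 37.1
```

It's seated: TCP 65.1 against the expected 65.2, with 14 N of support. I'll ease off slightly and release.

Emit:
{"fn": "step_arm", "kwargs": {
  "moves": [
    {"tx": 0,"ty": 0,"tz": -0.03,"wx": 0,"wy": 0,"wz": 0},
    {"tx": 0,"ty": 0,"tz": 0,"wx": 0,"wy": 0,"wz": 0}
  ],
  "squeeze": 20
}}

```text
clock: 13.4
ee_pos: [622.9, -22.7, 65.3]
orientation: [0.726, 0.688, 0.0, 0.0]
ft_force: [1.0, 0.4, 5.8]
width: 48.4
finger_force: 36.6
```

Emit:
{"fn": "step_arm", "kwargs": {
  "moves": [
    {"tx": 0,"ty": 0,"tz": 0,"wx": 0,"wy": 0,"wz": 0},
    {"tx": 0,"ty": 0,"tz": 0,"wx": 0,"wy": 0,"wz": 0},
    {"tx": 0,"ty": 0,"tz": 0,"wx": 0,"wy": 0,"wz": 0},
    {"tx": 0,"ty": 0,"tz": 0,"wx": 0,"wy": 0,"wz": 0},
    {"tx": 0,"ty": 0,"tz": 0,"wx": 0,"wy": 0,"wz": 0},
    {"tx": 0,"ty": 0,"tz": 0,"wx": 0,"wy": 0,"wz": 0},
    {"tx": 0,"ty": 0,"tz": 0,"wx": 0,"wy": 0,"wz": 0}
  ],
  "fingers": 0
}}

```text
clock: 13.98
ee_pos: [622.3, -22.7, 64.8]
orientation: [0.726, 0.688, -0.0, -0.0]
ft_force: [1.6, -0.1, 0.8]
width: 85.5
finger_force: 0.0
```

```bash
python3 held.py
```

```text
scene stem 22 [620.4 -96.  117.1] tool x range 85.4 tool [-73.3   2.  -52.3] ztop 118.7
scene stem 38 [627.4  41.4 117.5] tool x range 82.7 tool [ 64.2   1.6 -52.7] ztop 119.4
wrist stem 3347 [625.9  43.1 116.7] tool x range 85.0 tool [ 65.8   0.  -51.9] ztop 118.0
side stem 15 [619.5 -79.2 114.3] tool x range 66.2 tool [-56.6   0.2 -49.5] ztop 116.6
side stem 41 [625.7  46.9 114. ] tool x range 87.7 tool [ 69.6  -0.3 -49.2] ztop 116.3
t 14.1333 at [622.3 -22.7  64.9] yaw -3.1 R [-0.  0. -1.] F [0.1 0.1 0.1] w 85.3
units total [0.009 0.055 0.013] per row [0.0091 0.0547 0.0126] wz total 0.0004 j [-0.17  0.5  -0.07  1.01  0.    1.46]
```

It's seated and released: stems level, tops at about 117. Next I'll rise and move to the knob.

Emit:
{"fn": "step_arm", "kwargs": {
  "moves": [
    {"tx": 0,"ty": 0,"tz": -0.2,"wx": 0,"wy": 0,"wz": 0},
    {"tx": 0,"ty": 0,"tz": -0.4,"wx": 0,"wy": 0,"wz": 0},
    {"tx": 0,"ty": 0,"tz": -0.6,"wx": 0,"wy": 0,"wz": 0},
    {"tx": 0,"ty": 0,"tz": -0.6,"wx": 0,"wy": 0,"wz": 0},
    {"tx": 0,"ty": 0,"tz": -0.6,"wx": 0,"wy": 0,"wz": 0},
    {"tx": 0,"ty": 0,"tz": -0.6,"wx": 0,"wy": 0,"wz": 0},
    {"tx": 0,"ty": 0,"tz": -0.6,"wx": 0,"wy": 0,"wz": 0},
    {"tx": 0,"ty": 0,"tz": -0.4,"wx": 0,"wy": 0,"wz": 0},
    {"tx": 0,"ty": 0,"tz": 0,"wx": 0,"wy": 0,"wz": 0}
  ]
}}

```text
clock: 14.88
ee_pos: [623.3, -22.8, 187.8]
orientation: [0.726, 0.688, 0.001, 0.002]
ft_force: [0.9, 0.2, 0.3]
width: 85.4
finger_force: 0.0
```

```bash
python3 - <<'E'
from h import *
im=env.get_image("wrist"); P=pts(im); hsv=cv2.cvtColor(im["color"],cv2.COLOR_RGB2HSV)
q=P[(hsv[...,1]>130)&(P[...,2]>105)&(P[...,2]<145)&(abs(P[...,0]-624)<40)&(abs(P[...,1]+22)<110)]
s=q[q[:,2]<121]; print("blank y",q[:,1].min().round(1),q[:,1].max().round(1),"zmax",np.percentile(q[:,2],99).round(1),[ (g.mean(0).round(1)) for g in (s[s[:,1]>15],s[s[:,1]<-60]) if len(g)])
m=(P[...,2]>65)&(P[...,2]<124)&(abs(P[...,0]-624)<40)&(hsv[...,1]<90)&(abs(P[...,1]+22)<90)
go(435.4,-35.6,185,83.8,12)
E
```

```text
blank y -107.6 62.3 zmax 137.7 [array([625.7,  39.4, 116.9]), array([619.4, -83.2, 116.7])]
t 14.9333 at [623.  -22.8 186.1] yaw -3.1 R [ 2.3e-03 -4.0e-04 -1.0e+00] F [-0.5 -0.3 -0.2] w 85.9
units total [-0.761 -6.22   0.022] per row [-0.0634 -0.5184  0.0018] wz total -0.9652 j [-0.17  0.44  0.17  1.3   0.    1.46]
```

The blank is in place: bulb top at 137.7 (137 expected), both stems at the same height.

Emit:
{"fn": "step_arm", "kwargs": {
  "moves": [
    {"tx": -0.063,"ty": -0.52,"tz": 0,"wx": 0,"wy": 0,"wz": 0},
    {"tx": -0.063,"ty": -0.52,"tz": 0,"wx": 0,"wy": 0,"wz": 0},
    {"tx": -0.063,"ty": -0.52,"tz": 0,"wx": 0,"wy": 0,"wz": 0},
    {"tx": -0.063,"ty": -0.52,"tz": 0,"wx": 0,"wy": 0,"wz": 0},
    {"tx": -0.063,"ty": -0.52,"tz": 0,"wx": 0,"wy": 0,"wz": 0},
    {"tx": -0.063,"ty": -0.52,"tz": 0,"wx": 0,"wy": 0,"wz": 0},
    {"tx": -0.063,"ty": -0.52,"tz": 0,"wx": 0,"wy": 0,"wz": 0},
    {"tx": -0.063,"ty": -0.52,"tz": 0,"wx": 0,"wy": 0,"wz": 0},
    {"tx": -0.063,"ty": -0.52,"tz": 0,"wx": 0,"wy": 0,"wz": 0},
    {"tx": -0.063,"ty": -0.52,"tz": 0,"wx": 0,"wy": 0,"wz": 0},
    {"tx": -0.063,"ty": -0.52,"tz": 0,"wx": 0,"wy": 0,"wz": 0},
    {"tx": -0.063,"ty": -0.5,"tz": 0,"wx": 0,"wy": 0,"wz": 0}
  ]
}}

```text
clock: 15.93
ee_pos: [433.4, -35.2, 184.0]
orientation: [0.726, 0.688, -0.0, -0.001]
ft_force: [0.2, -0.4, 0.1]
width: 85.3
finger_force: 0.0
```

Emit:
{"fn": "step_arm", "kwargs": {
  "moves": [
    {"tx": 0,"ty": 0,"tz": 0,"wx": 0,"wy": 0,"wz": -0.07},
    {"tx": 0,"ty": 0,"tz": 0,"wx": 0,"wy": 0,"wz": -0.07},
    {"tx": 0,"ty": 0,"tz": 0,"wx": 0,"wy": 0,"wz": -0.07},
    {"tx": 0,"ty": 0,"tz": 0,"wx": 0,"wy": 0,"wz": -0.07},
    {"tx": 0,"ty": 0,"tz": 0,"wx": 0,"wy": 0,"wz": -0.07},
    {"tx": 0,"ty": 0,"tz": 0,"wx": 0,"wy": 0,"wz": -0.07},
    {"tx": 0,"ty": 0,"tz": 0,"wx": 0,"wy": 0,"wz": -0.07},
    {"tx": 0,"ty": 0,"tz": 0,"wx": 0,"wy": 0,"wz": -0.07},
    {"tx": 0,"ty": 0,"tz": 0,"wx": 0,"wy": 0,"wz": -0.07},
    {"tx": 0,"ty": 0,"tz": 0,"wx": 0,"wy": 0,"wz": -0.07},
    {"tx": 0,"ty": 0,"tz": 0,"wx": 0,"wy": 0,"wz": -0.07},
    {"tx": 0,"ty": 0,"tz": 0,"wx": 0,"wy": 0,"wz": -0.07}
  ]
}}

```text
clock: 16.93
ee_pos: [434.3, -35.2, 184.0]
orientation: [0.149, 0.989, 0.0, -0.001]
ft_force: [-0.1, 0.1, -0.3]
width: 85.2
finger_force: 0.0
```

Emit:
{"fn": "step_arm", "kwargs": {
  "moves": [
    {"tx": 0,"ty": 0,"tz": 0,"wx": 0,"wy": 0,"wz": -0.065},
    {"tx": 0,"ty": 0,"tz": 0,"wx": 0,"wy": 0,"wz": -0.06},
    {"tx": 0,"ty": 0,"tz": 0,"wx": 0,"wy": 0,"wz": 0}
  ]
}}

```text
clock: 17.18
ee_pos: [434.3, -35.2, 184.1]
orientation: [0.052, 0.999, 0.0, -0.001]
ft_force: [-0.5, -0.6, -0.2]
width: 85.3
finger_force: 0.0
```

```bash
cat > knob.py <<'E'
from h import *
im=env.get_image("wrist"); save(im,"w7"); P=pts(im); hsv=cv2.cvtColor(im["color"],cv2.COLOR_RGB2HSV)
n=np.hypot(P[...,0]-435.5,P[...,1]+36)<32
q=P[n&(P[...,2]>80)&(P[...,2]<96)]; r=cv2.minAreaRect(q[:,:2].astype(np.float32)); print(len(q),"bar",np.round(r[0],1),np.round(r[1],1),round(r[2],1),"top",np.median(q[:,2]).round(1))
q=P[n]; print(np.histogram(q[:,2],bins=np.arange(35,100,4)))
go(435.4,-35.6,42,83.8)
E
python3 knob.py
```

```text
1017 bar [434.  -35.8] [13.6 45.5] 84.1 top 89.3
(array([   0,    0,    0,  311, 1238,  366, 1046,   15,   13,   16,   16,
         17,   51,  943,    8,    0]), array([35, 39, 43, 47, 51, 55, 59, 63, 67, 71, 75, 79, 83, 87, 91, 95, 99]))
t 17.2333 at [434.3 -35.2 184.2] yaw 83.7 R [-1.1e-03  3.0e-04 -1.0e+00] F [0.2 0.3 0.5] w 85.5
units total [-0.041 -0.009  4.739] per row [-0.0414 -0.0086  4.7387] wz total -0.0011 j [-0.27  0.12 -0.29  1.16 -0.   -0.16]
```

View pics/w7.png

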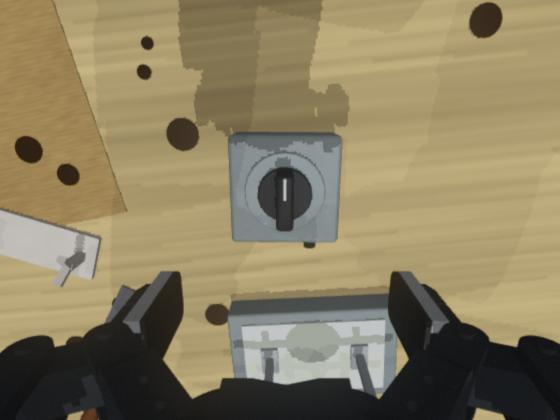

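The wrist view shows the knob at (285,192), its bar vertical and aligned with the tool. The bar centre is (434,-35.8) with its top at 89 and the disc at about 61. I'll descend to tips about 68 and grip.

Emit:
{"fn": "step_arm", "kwargs": {
  "moves": [
    {"tx": 0,"ty": -0.015,"tz": 0.5,"wx": 0,"wy": 0,"wz": 0},
    {"tx": 0,"ty": 0,"tz": 0.8,"wx": 0,"wy": 0,"wz": 0},
    {"tx": 0,"ty": 0,"tz": 0.8,"wx": 0,"wy": 0,"wz": 0},
    {"tx": 0,"ty": 0,"tz": 0.8,"wx": 0,"wy": 0,"wz": 0},
    {"tx": 0,"ty": 0,"tz": 0.8,"wx": 0,"wy": 0,"wz": 0},
    {"tx": 0,"ty": 0,"tz": 0.5,"wx": 0,"wy": 0,"wz": 0},
    {"tx": 0,"ty": 0,"tz": 0.3,"wx": 0,"wy": 0,"wz": 0},
    {"tx": 0,"ty": 0,"tz": 0.2,"wx": 0,"wy": 0,"wz": 0},
    {"tx": 0,"ty": 0,"tz": 0.04,"wx": 0,"wy": 0,"wz": 0},
    {"tx": 0,"ty": 0,"tz": 0,"wx": 0,"wy": 0,"wz": 0}
  ]
}}

```text
clock: 18.07
ee_pos: [434.6, -35.8, 42.6]
orientation: [0.055, 0.998, 0.0, -0.0]
ft_force: [0.4, 0.1, -0.6]
width: 85.6
finger_force: 0.0
```

Emit:
{"fn": "step_arm", "kwargs": {
  "moves": [
    {"tx": 0,"ty": 0,"tz": 0,"wx": 0,"wy": 0,"wz": 0},
    {"tx": 0,"ty": 0,"tz": 0,"wx": 0,"wy": 0,"wz": 0},
    {"tx": 0,"ty": 0,"tz": 0,"wx": 0,"wy": 0,"wz": 0},
    {"tx": 0,"ty": 0,"tz": 0,"wx": 0,"wy": 0,"wz": 0},
    {"tx": 0,"ty": 0,"tz": 0,"wx": 0,"wy": 0,"wz": 0},
    {"tx": 0,"ty": 0,"tz": 0,"wx": 0,"wy": 0,"wz": 0},
    {"tx": 0,"ty": 0,"tz": 0,"wx": 0,"wy": 0,"wz": 0},
    {"tx": 0,"ty": 0,"tz": 0,"wx": 0,"wy": 0,"wz": 0},
    {"tx": 0,"ty": 0,"tz": 0,"wx": 0,"wy": 0,"wz": 0},
    {"tx": 0,"ty": 0,"tz": 0,"wx": 0,"wy": 0,"wz": 0},
    {"tx": 0,"ty": 0,"tz": 0,"wx": 0,"wy": 0,"wz": 0}
  ],
  "fingers": 1,
  "squeeze": 40
}}

```text
clock: 18.98
ee_pos: [434.8, -36.0, 42.9]
orientation: [0.054, 0.999, -0.0, 0.0]
ft_force: [-2.5, -1.0, 6.0]
width: 12.8
finger_force: 41.9
```

Gripped. Now turn it clockwise (positive about tool z).

Emit:
{"fn": "step_arm", "kwargs": {
  "moves": [
    {"tx": 0,"ty": 0,"tz": 0,"wx": 0,"wy": 0,"wz": 0.06},
    {"tx": 0,"ty": 0,"tz": 0,"wx": 0,"wy": 0,"wz": 0.06},
    {"tx": 0,"ty": 0,"tz": 0,"wx": 0,"wy": 0,"wz": 0.06},
    {"tx": 0,"ty": 0,"tz": 0,"wx": 0,"wy": 0,"wz": 0.06},
    {"tx": 0,"ty": 0,"tz": 0,"wx": 0,"wy": 0,"wz": 0.06},
    {"tx": 0,"ty": 0,"tz": 0,"wx": 0,"wy": 0,"wz": 0.06},
    {"tx": 0,"ty": 0,"tz": 0,"wx": 0,"wy": 0,"wz": 0.06},
    {"tx": 0,"ty": 0,"tz": 0,"wx": 0,"wy": 0,"wz": 0.06},
    {"tx": 0,"ty": 0,"tz": 0,"wx": 0,"wy": 0,"wz": 0.06},
    {"tx": 0,"ty": 0,"tz": 0,"wx": 0,"wy": 0,"wz": 0.06},
    {"tx": 0,"ty": 0,"tz": 0,"wx": 0,"wy": 0,"wz": 0.06},
    {"tx": 0,"ty": 0,"tz": 0,"wx": 0,"wy": 0,"wz": 0.06}
  ]
}}

```text
clock: 19.98
ee_pos: [434.6, -36.3, 42.9]
orientation: [0.583, 0.813, -0.001, 0.0]
ft_force: [-4.1, -3.4, 6.0]
width: 12.7
finger_force: 42.1
```

Emit:
{"fn": "step_arm", "kwargs": {
  "moves": [
    {"tx": 0,"ty": 0,"tz": 0,"wx": 0,"wy": 0,"wz": 0.04},
    {"tx": 0,"ty": 0,"tz": 0,"wx": 0,"wy": 0,"wz": 0},
    {"tx": 0,"ty": 0,"tz": 0,"wx": 0,"wy": 0,"wz": 0}
  ]
}}

```text
clock: 20.23
ee_pos: [434.6, -36.3, 43.0]
orientation: [0.606, 0.795, -0.001, 0.0]
ft_force: [-3.3, -4.8, 7.2]
width: 12.7
finger_force: 42.1
```

Emit:
{"fn": "step_arm", "kwargs": {
  "moves": [
    {"tx": 0,"ty": 0,"tz": 0,"wx": 0,"wy": 0,"wz": 0},
    {"tx": 0,"ty": 0,"tz": 0,"wx": 0,"wy": 0,"wz": 0},
    {"tx": 0,"ty": 0,"tz": 0,"wx": 0,"wy": 0,"wz": 0},
    {"tx": 0,"ty": 0,"tz": 0,"wx": 0,"wy": 0,"wz": 0},
    {"tx": 0,"ty": 0,"tz": 0,"wx": 0,"wy": 0,"wz": 0},
    {"tx": 0,"ty": 0,"tz": 0,"wx": 0,"wy": 0,"wz": 0},
    {"tx": 0,"ty": 0,"tz": 0,"wx": 0,"wy": 0,"wz": 0},
    {"tx": 0,"ty": 0,"tz": 0,"wx": 0,"wy": 0,"wz": 0}
  ],
  "fingers": 0
}}

```text
clock: 20.9
ee_pos: [434.7, -35.8, 42.7]
orientation: [0.606, 0.795, -0.0, -0.0]
ft_force: [0.3, -0.4, 0.1]
width: 85.1
finger_force: 0.0
```

Emit:
{"fn": "step_arm", "kwargs": {
  "moves": [
    {"tx": 0,"ty": 0,"tz": -0.3,"wx": 0,"wy": 0,"wz": 0},
    {"tx": 0,"ty": 0,"tz": -0.6,"wx": 0,"wy": 0,"wz": 0},
    {"tx": 0,"ty": 0,"tz": -0.8,"wx": 0,"wy": 0,"wz": 0},
    {"tx": 0,"ty": 0,"tz": -0.8,"wx": 0,"wy": 0,"wz": 0},
    {"tx": 0,"ty": 0,"tz": -0.8,"wx": 0,"wy": 0,"wz": 0},
    {"tx": 0,"ty": 0,"tz": -0.8,"wx": 0,"wy": 0,"wz": 0},
    {"tx": 0,"ty": 0,"tz": -0.5,"wx": 0,"wy": 0,"wz": 0},
    {"tx": 0,"ty": 0,"tz": 0,"wx": 0,"wy": 0,"wz": 0},
    {"tx": 0,"ty": 0,"tz": 0,"wx": 0,"wy": 0,"wz": 0}
  ]
}}

```text
clock: 21.65
ee_pos: [435.1, -35.9, 180.9]
orientation: [0.606, 0.795, 0.0, 0.001]
ft_force: [0.7, 0.4, -0.4]
width: 85.3
finger_force: 0.0
```

```bash
python3 knob.py; python3 - <<'E'
from h import *
for n in("scene","side"): np.savez(n,**env.get_image(n))
im=dict(np.load("scene.npz")); save(im,"final")
P=pts(im); hsv=cv2.cvtColor(im["color"],cv2.COLOR_RGB2HSV)
q=P[(hsv[...,1]>130)&(P[...,2]>105)&(P[...,2]<145)&(abs(P[...,0]-624)<40)&(abs(P[...,1]+22)<110)]
print("blank",len(q),q.min(0).round(1),q.max(0).round(1))
E
python3 m.py 2>&1 | grep slim
```

```text
1020 bar [434.1 -35.5] [13.5 44.8] 15.2 top 89.3
(array([   0,    0,    0,  342, 1270,  358, 1095,   10,   15,   18,   16,
         17,   46,  946,   14,    0]), array([35, 39, 43, 47, 51, 55, 59, 63, 67, 71, 75, 79, 83, 87, 91, 95, 99]))
t 21.7 at [434.6 -35.8 180.1] yaw 15.4 R [-3.e-04  1.e-04 -1.e+00] F [ 0.2  0.1 -1.2] w 85.0
units total [-3.000e-03  3.000e-02  4.604e+00] per row [-2.8000e-03  2.9600e-02  4.6043e+00] wz total -0.7602 j [-0.27  0.12 -0.3   1.15  0.    1.03]
blank 396 [ 607.3 -106.3  112.5] [647.9  59.7 139.8]
```

View pics/final.png

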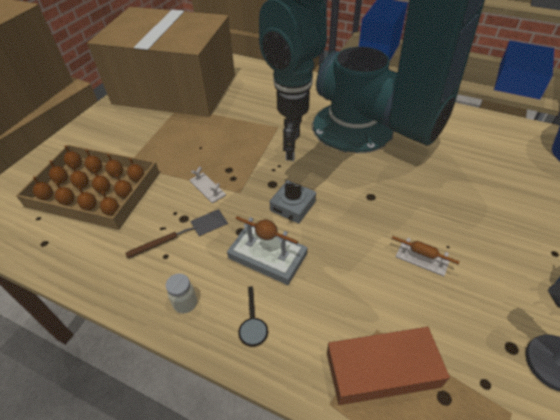

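The final view shows the blank across both forks at (267,231), the slim blank untouched at (425,249) and the gripper clear of everything. The knob has turned 68.9°, or 1.20 rad, which is its "on" rest. I'm handing in.

```bash
python3 -c "
from cell import env
print(env.job_done())"
```

```text
the job is handed in; nothing more can be done
None
```

I handed the job in at about 22 s: the bulb blank lies level in both V forks, the knob is at its on position (1.20 rad), and the slim blank was not moved; no verdict came back.

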